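# Wedge up and press a tiled hot-tin rest

## Robot

A 7-joint arm with a two-finger parallel gripper is mounted at the origin on a cart in front of the work surface, level with it; the furniture and walls round the work are solid. World frame = base frame: x ahead of the robot, y to its left, z up, the work surface at z = 0. Lengths are in m, angles in rad, forces in N, time in s.
With the tool pointing down it reaches from about 0.4 to 0.875 m from the base axis. Payload 19.3 kg.
Tool frame: the origin (TCP) lies at the very end of the fingers, on their centre line; the grasp point (between the pads) lies 19 mm behind it; z points along the fingers, y is the line along which they close (so a half turn about z gives the same grasp; the last joint's range is limited). The gripper opens to 85 mm and grips with 20 to 120 N. Pads are 22 mm wide; open, the fingers measure 114 mm over their backs; the gripper's body (76 mm by 85 mm) begins 54 mm behind the grasp point. The pads swing forward as they close: fully open they stand 13 mm farther back than shut.
Start: joints at [-1.304, 0.521, -0.036, 1.599, 0.021, 1.021, -0.113], TCP at [0.207, 0.59, 0.231] pointing down, gripper open.
Joint ranges: [-2.91, 2.91], [-0.3, 2.13], [-1.5, 1.42], [0.17, 2.43], [-1.26, 4.41], [0.16, 1.93], [-2.52, 2.52]. Speed limits (rad/s): [1.89, 1.89, 2.39, 2.39, 3.01, 3.01, 3.01].

## Interface

Orientations are given as [roll, pitch, yaw] about the fixed x, y, z axes, in that order (R = Rz(yaw) Ry(pitch) Rx(roll)).
In Python, from workcell import monitor, optics, job_done gives the robot as it stands.
- The arm moves only by the shell command python3 -m handwheel 'ROWS' [FORCE]. ROWS is JSON, a list of rows, each an object of numbers: "dx", "dy", "dz": the shift along the tool's x, y, z in cm; "wx", "wy", "wz": the turn, a rotation vector about the tool's x, y, z in rad; "claw": the opening in per cent of the stroke, from 0 (shut) to 100 (fully open). A call has 1 to 8 rows; each row shifts and turns the commanded pose from where the row before left it, along the tool's axes as they then stand; what a row does not reach is not made up. A row lasts 1/8 s, in which the tool goes at most 62.5 mm and 10.7 degrees, less where a joint would pass 70% of its speed; a pose out of reach is approached as far as the arm can. A call with a gripper value outside its range is refused whole. The fingers move at their own pace and stop on an object; FORCE is the grip in N (left out, the last holds). Time passes only in rows, so rows that do not move let the fingers close. It gives the time, the measured TCP pose, the force, the opening and the grip force at its end, in the units of the state.
- monitor.observe(): the state, without advancing time (a new reading comes with each control period).
- optics.grab_frame(name): name is "scene" or "top" or "wrist"; returns a dict with "frame" (384x512x3 uint8, blue, green, red), "fovy" (degrees; the focal length in pixels is half the picture's height over the tangent of half this angle, whatever the lens; pixels are square), "cx", "cy" (the principal point, pixels), "R" (3x3) and "t" (3): a world point X has camera coordinates R X + t. Camera axes: x right, y down, z forward; pixel columns grow to the right and rows downward; lengths in m; the calibration is good to about 2 mm. A picture is of the moment at which its call begins. There is no depth.
- job_done(): hands the job in; it is judged then, once.
Trained networks look in the newest picture that a camera, given by its name, has taken for a name from the list of things; names that differ only in an ending like _2 or _b are one class to them, and where a whole thing is asked for, a point or a joint stands for the part that bears it (a point fixed in the world has none). Each returns a list of dicts, best first, with "p" (0 to 1); they miss things now and then, are a little off and sometimes report something else, mostly with a low value. They report only what shows in the picture. A call takes as long as a camera call.
- optics.masks_of(name, camera): "region" (384x512 bool, what is visible of it) and "rect" ([left, top, width, height] in pixels, round what is visible of it).
The state is a dict: "clock": time; "qpos": joint angles; "qd": joint speeds; "joint_efforts": joint torques, N m; "position": TCP position; "tool_rot": TCP orientation; "force": force on the tool from outside, world axes, zero at the start; "moment": the same for the moment, N m; "grip_width": finger opening in m; "finger_force": force on a finger pad.
Only numpy, scipy, OpenCV 4.12 (cv2) and the standard library are available. Lean on these libraries where they do the work, as an engineer would, in place of code of your own. Each camera call takes 0.05 s, during which the arm holds its last target. There are 200 camera calls.

## Task

Build up the hot-tin rest in the wedge jig: lay the adhesive cork sheet squarely on the wooden base plate that waits in the jig, then the white tile squarely on the cork. Slide the wooden wedge, thin end first, into the gap between the stack and the tapered batten from the end where the gap is wide, until it is tight and all three layers sit flush against the fence, and let go of it. Then press gently but firmly down on the middle of the tile with the fingertips and finish while still holding it pressed; leave the other things on the bench alone.

Things in the scene. Friction and masses are not known exactly. Their poses are not given: they have to be found in the camera images.
- jig: the wedge jig: plywood board 180 (x) x 220 (y) x 12 mm fixed to the bench, with a wooden fence across it. Origin: centre of the board's underside; x points from the batten in use to the fence, y along the fence. The fence is 190 mm long, 20 mm thick, 18 mm high above the board; its working face is the plane x = +30 mm, looking to -x, so a layer flush against it has its centre at x = -6 mm
- fence_face (a point): middle of the fence's working face, at the level of the board's top (12 mm above the bench); axes as the jig's
- batten_left: tapered batten 150 mm long (y), 18 mm high, fixed on the board, axes as the jig's: either in use at jig x = -70 mm, or parked behind the fence at x = +66 mm. Its outer face is straight at x = -13 mm, its inner face (towards the fence when in use) is the slanted plane x = 11.4 mm - 0.14 y, so with this one in use the gap widens towards the jig's +y. Origin: underside, mid length
- batten_right: mirror image of batten_left, in use when the other is parked: inner face x = 11.4 mm + 0.14 y, so with this one the gap widens towards the jig's -y. With either in use and a layer flush on the fence, the gap between layer and batten is 16.6 mm wide at the jig's y = 0 and changes by 0.14 mm per mm of y
- batten_left_thick (a point): thick end of batten_left (inner edge, mid height), where the gap is narrow
- batten_right_thick (a point): thick end of batten_right (inner edge, mid height), where the gap is narrow; with the wedge tight, its thin end lies 25 mm (level) from the thick end of the batten in use
- base: dark wooden base plate 72 (x) x 62 (y) x 8 mm lying loose on the jig's board, its x axis along the jig's, within 2 mm of the fence at the start. Origin: centre of its underside
- cork: cork sheet 72 (x) x 62 (y) x 6 mm, stiff, lying flat on the bench. Origin: centre of its underside
- tile: white ceramic tile 72 (x) x 62 (y) x 9 mm, lying flat on the bench. Origin: centre of its underside
- wedge: beech wedge 120 mm long (x), 40 mm high (z), standing on a 120 mm long narrow face. Its thickness (y) grows evenly from 9.6 mm at the thin end (x = +60 mm) over 18 mm in the middle to 26.4 mm at the thick end (x = -60 mm). Origin: centre of its underside. In the gap it stands on the board, 17 mm higher than the stack (23 mm) and 22 mm higher than the battens: hold it by its upper part
- wedge_thin (a point): middle of the wedge's thin end face
- matchbox: bystander: matchbox 36 x 53 x 15 mm
- wax_block_1: bystander: block of wax 44 x 62 x 28 mm
- tin_empty: bystander: empty tin, 68 mm across, 62 mm high
- tape: bystander: roll of masking tape, 98 mm across, 25 mm high

How it is judged:
On the way, in this order (a step that is already met when the one before it is completed fails the run):
1. the cork sheet lies squarely on the base plate and is let go (x of cork in the frame of base between -0.006 and 0.006 m and y of cork in the frame of base between -0.006 and 0.006 m and z of cork in the frame of base between 0.005 and 0.011 m and angle between the x axis of cork and the x axis of base, either way round below 0.1 rad and contact force between the fingers and cork below 0.1 N), for 0.2 s.
2. the tile lies squarely on the cork and is let go (x of cork in the frame of base between -0.006 and 0.006 m and y of cork in the frame of base between -0.006 and 0.006 m and z of cork in the frame of base between 0.005 and 0.011 m and angle between the x axis of cork and the x axis of base, either way round below 0.1 rad and x of tile in the frame of cork between -0.006 and 0.006 m and y of tile in the frame of cork between -0.006 and 0.006 m and z of tile in the frame of cork between 0.003 and 0.009 m and angle between the x axis of tile and the x axis of cork, either way round below 0.1 rad and contact force between the fingers and tile below 0.1 N), for 0.2 s.
3. the wedge is tight between the tile and the batten and let go, with all three layers flush on the fence (x of cork in the frame of base between -0.006 and 0.006 m and y of cork in the frame of base between -0.006 and 0.006 m and z of cork in the frame of base between 0.005 and 0.011 m and angle between the x axis of cork and the x axis of base, either way round below 0.1 rad and x of tile in the frame of cork between -0.006 and 0.006 m and y of tile in the frame of cork between -0.006 and 0.006 m and z of tile in the frame of cork between 0.003 and 0.009 m and angle between the x axis of tile and the x axis of cork, either way round below 0.1 rad and x of each of base, cork, tile in the frame of fence_face above -0.0385 m and angle between the x axis of each of base, cork, tile and the x axis of jig, either way round below 0.04 rad and y of base in the frame of jig between -0.045 and 0.045 m and z of wedge in the frame of jig between 0.009 and 0.016 m and angle between wedge's own z axis and vertical below 0.06 rad and angle between the x axis of wedge and the y axis of jig, either way round below 0.12 rad and (horizontal distance between wedge_thin and batten_left_thick below 0.04 m or horizontal distance between wedge_thin and batten_right_thick below 0.04 m) and x of wedge in the frame of jig between -0.057 and -0.045 m and contact force between the fingers and wedge below 0.1 N), for 0.2 s.
At the end, for the whole second after the job is handed in: Cork on base, tile on cork: within 6 mm, 0.1 rad. All three within 2.5 mm of the fence, square to 0.04 rad. Wedge upright on the board (4 mm), driven home: thin end within 40 mm of the batten's thick end (25 when tight), let go. Fingers press the level tile with 3 to 40 N within 25 mm of its middle (all of step 3 and contact force between the fingers and tile between 3 and 40 N and horizontal distance between the grasp point and tile below 0.025 m and angle between tile's own z axis and vertical below 0.04 rad); the arm keeps its last pose, push and grip.
It fails at once if the matchbox is pushed more than 20 mm (distance of matchbox from where it was at the start of the episode above 0.02 m).
It fails at once if the wax block is pushed more than 20 mm (distance of wax_block_1 from where it was at the start of the episode above 0.02 m).
It fails at once if the empty tin is pushed more than 20 mm (distance of tin_empty from where it was at the start of the episode above 0.02 m).
It fails at once if the roll of tape is pushed more than 20 mm (distance of tape from where it was at the start of the episode above 0.02 m).
It also fails if it takes over 72 s, if anything falls off the work surface, if the arm or the gripper's body presses on something with over 40 N, if the wrist force passes 120 N, or if a joint passes its speed limit or range.

## Working session

There is one attempt and no reset: what is moved stays moved. The work goes in short steps, Python scripts to look and compute and a shell command to move; the robot and the scene stay as the last step left them, time stands still between calls to the robot, and variables do not carry over. Pictures are saved under pics/ and viewed, at most 10 in all, crops included, and the job is handed in when it is done.

```bash
mkdir -p pics; ls; python3 - <<'E'
from workcell import monitor, optics
import cv2,numpy as np
print(monitor.observe())
for c in ["scene","top"]:
    f=optics.grab_frame(c); cv2.imwrite(f"pics/{c}0.png",f["frame"])
    print(c,f["fovy"],f["cx"],f["cy"],np.round(f["R"],3).tolist(),np.round(f["t"],3).tolist())
    for n in ["jig","batten_left","batten_right","base","cork","tile","wedge","matchbox","wax_block_1","tin_empty","tape"]:
        print(n,[(round(m["p"],2),m["rect"]) for m in optics.masks_of(n,c)[:3]])
E
```

```text
pics
{'clock': 0.0, 'qpos': array([-1.30419539,  0.52205004, -0.03633519,  1.5999713 ,  0.02119274,
        1.02109713, -0.11279782]), 'qd': array([-2.56020851e-04, -1.16830749e-03, -1.39576730e-03,  5.76562760e-04,
        1.53430845e-05, -1.40662390e-03, -3.10655072e-04]), 'joint_efforts': array([-1.53287678e-03, -9.27125001e+01,  1.97875321e+00, -3.69916821e+01,
        1.76579825e-02,  8.36444960e-03, -2.35725798e-05]), 'position': array([0.20646401, 0.58957055, 0.23071634]), 'tool_rot': array([-3.14045368e+00,  7.04642890e-05,  2.80478625e+00]), 'force': array([-0.17317597, -0.47734142, -0.53504983]), 'moment': array([ 0.01205065,  0.00887337, -0.02755333]), 'finger_force': 0.0, 'grip_width': 0.0848314318905038}
scene 48.155871352743894 255.18499165948953 199.32708268952172 [[0.783, -0.622, -0.003], [-0.303, -0.377, -0.875], [0.544, 0.686, -0.483]] [-0.312, 0.245, 1.131]
jig [(0.6, [188.3, 172.7, 76.5, 35.0])]
batten_left [(0.59, [225.0, 174.7, 33.3, 14.2]), (0.39, [349.5, 244.0, 22.3, 18.1]), (0.29, [189.0, 170.7, 72.1, 39.4])]
batten_right [(0.67, [195.2, 184.8, 32.2, 19.9]), 
[... 476 characters left out ...]
28942408 [[-0.004, -1.0, 0.008], [-0.987, 0.002, -0.158], [0.158, -0.009, -0.987]] [0.122, 0.493, 0.963]
jig [(0.58, [141.8, 148.2, 88.6, 74.0])]
batten_left [(0.57, [154.5, 150.1, 53.8, 20.4]), (0.33, [173.0, 172.3, 21.6, 27.9])]
batten_right [(0.86, [162.6, 203.0, 55.9, 14.5])]
base [(0.97, [171.7, 174.6, 24.0, 25.9])]
cork [(0.57, [277.7, 157.4, 25.5, 31.2]), (0.28, [309.5, 203.7, 43.5, 5.5])]
tile [(0.7, [324.3, 161.7, 20.8, 27.4])]
wedge [(0.87, [310.2, 201.6, 44.8, 8.7]), (0.33, [99.8, 138.2, 37.0, 33.5])]
matchbox [(0.71, [267.2, 216.5, 20.2, 15.6])]
wax_block_1 [(0.76, [375.0, 145.0, 21.0, 22.9])]
tin_empty [(0.76, [97.5, 169.9, 36.7, 31.1])]
tape [(0.64, [101.8, 138.2, 37.0, 31.7])]
```

```bash
python3 - <<'E'
import cv2
a=cv2.imread("pics/top0.png")[100:260,80:420]
cv2.imwrite("pics/top0c.png",cv2.resize(a,None,fx=2.35,fy=2.35,interpolation=cv2.INTER_CUBIC))
E
```

```text
(no output)
```

View pics/top0c.png

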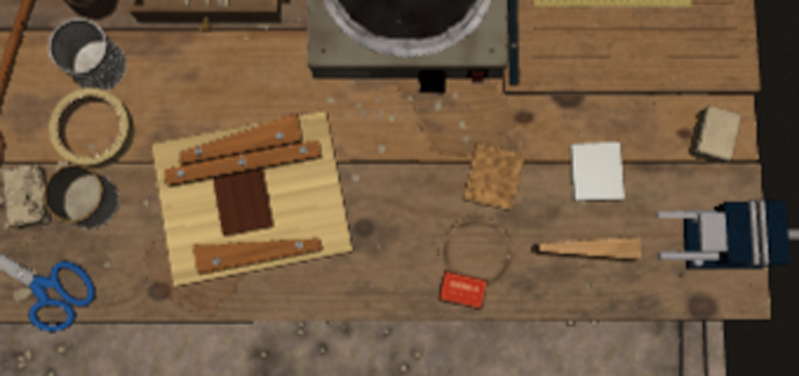

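View pics/scene0.png

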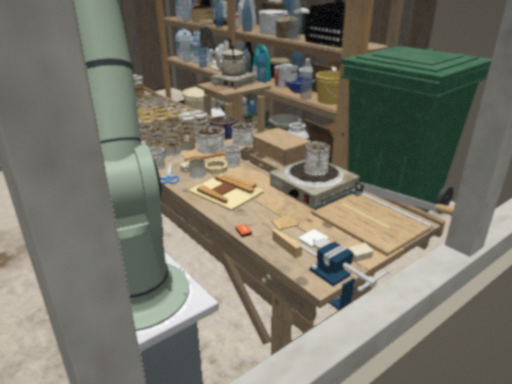

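The top picture (crop factor 2.35, offset 80,100) shows the cork at about (291,173), the tile at (334,172) and the wedge at about (330,205), thin end left. The jig is at about (187,185). The lower batten is thick at its left end, so batten_right is in use, and the gap is wide on the right (-y). The scene picture agrees, but everything in it is small.

```bash
cat > h.py <<'E'
import numpy as np, cv2
from scipy.spatial.transform import Rotation as Ro
from workcell import monitor, optics
def ray(f,uv):
    fl=192/np.tan(np.radians(f["fovy"])/2); R=np.array(f["R"]); t=np.array(f["t"])
    d=R.T@np.array([(uv[0]-f["cx"])/fl,(uv[1]-f["cy"])/fl,1]); return -R.T@t,d
def onz(f,uv,z):
    c,d=ray(f,uv); return c+d*(z-c[2])/d[2]
def proj(f,X):
    fl=192/np.tan(np.radians(f["fovy"])/2); p=np.array(f["R"])@X+np.array(f["t"])
    return np.array([f["cx"]+fl*p[0]/p[2],f["cy"]+fl*p[1]/p[2]])
def rectpose(f,m,z):
    """min-area rect of the mask's outline projected on plane z: centre, long, short, yaw of long axis"""
    cs,_=cv2.findContours(m["region"].astype(np.uint8),cv2.RETR_EXTERNAL,cv2.CHAIN_APPROX_NONE)
    c=max(cs,key=cv2.contourArea)[:,0,:]
    P=np.array([onz(f,uv,z)[:2] for uv in c])
    (cx,cy),(w,h),a=cv2.minAreaRect((P*1000).astype(np.float32))
    if w<h: w,h,a=h,w,a+90
    return np.round([cx,cy,w,h,(a+90)%180-90],1)
def state():
    s=monitor.observe(); return s,Ro.from_euler("xyz",s["tool_rot"]).as_matrix()
def go(xyz,yaw=None):
    """tool-frame shift (cm) and wz to TCP xyz, tool-y at world angle yaw (mod pi), pointing down"""
    s,R=state(); d=R.T@(np.array(xyz)-s["position"])*100
    print("shift cm",np.round(d,2),end=" ")
    if yaw is not None:
        cur=np.arctan2(R[1,1],R[0,1]); e=(yaw-cur+np.pi/2)%np.pi-np.pi/2
        print("wz",round(-e,3),"tilt",np.round(R[:,2],3),"q7",round(s["qpos"][6],2))
E
python3 - <<'E'
from h import *
f=optics.grab_frame("top")
for n,z in dict(jig=.012,batten_right=.03,batten_left=.03,base=.02,cork=.006,tile=.009,wedge=.04,matchbox=.015,wax_block_1=.028,tin_empty=.062,tape=.025).items():
    for m in optics.masks_of(n,"top")[:1]: print(n,round(m["p"],2),rectpose(f,m,z))
s,R=state(); print(s["position"],R.round(2).tolist())
E
```

```text
jig 0.87 [507.8 315.7 219.3 179.3 -79.1]
batten_right 0.57 [436.4 302.9 145.8  29.9 -84.4]
batten_left 0.92 [574.9 327.9 151.3  35.9 -78.5]
base 0.74 [499.3 322.9  78.4  64.8  12.9]
cork 0.57 [534.7  16.2  75.2  62.4 -13.7]
wedge 0.58 [440.9 -90.1 117.6  25.2  89.8]
matchbox 0.65 [442.2 -95.7 126.5  28.7  89.8]
wax_block_1 0.56 [ 580.3 -256.4   69.2   51.2  -21. ]
tin_empty 0.85 [499.2 503.8  91.5  67.6  63.5]
tape 0.9 [592.  510.8 102.1  97.6  89.9]
[0.20659323 0.58984996 0.23130493] [[-0.94, 0.33, -0.0], [0.33, 0.94, -0.0], [-0.0, -0.0, -1.0]]
```

```bash
python3 - <<'E'
from h import *
go([.535,.016,.23],np.radians(76.3))
E
```

```text
shift cm [-49.96 -43.3    0.13] wz -0.098 tilt [-0. -0. -1.] q7 -0.11
```

```bash
python3 -m handwheel '[{"dx":-4.2,"dy":-3.6,"claw":80},{"dx":-4.2,"dy":-3.6},{"dx":-4.2,"dy":-3.6},{"dx":-4.2,"dy":-3.6},{"dx":-4.2,"dy":-3.6},{"dx":-4.2,"dy":-3.6},{"dx":-4.2,"dy":-3.6},{"dx":-4.2,"dy":-3.6}]' 40
python3 -m handwheel '[{"dx":-4.1,"dy":-3.6},{"dx":-4.1,"dy":-3.6},{"dx":-4.1,"dy":-3.6},{"dx":-4.1,"dy":-3.6,"wz":-0.098},{}]'
python3 - <<'E'
from h import *
go([.535,.016,.23],np.radians(76.3))
f=optics.grab_frame("wrist"); cv2.imwrite("pics/w1.png",f["frame"])
s,R=state()
print(f["fovy"],f["cx"],f["cy"],"cam in tool",(R.T@(-np.array(f["R"]).T@f["t"]-s["position"])).round(3),(np.array(f["R"])@R).round(3).tolist(), s["clock"],s["grip_width"])
t=optics.grab_frame("top")
for n,z in dict(cork=.006,tile=.009,wedge=.04).items():
  for c,fr in (("wrist",f),("top",t)):
    for m in optics.masks_of(n,c)[:2]: print(n,c,round(m["p"],2),rectpose(fr,m,z),m["rect"])
E
```

```text
shift cm [-49.96 -43.3    0.13] wz -0.098 tilt [-0. -0. -1.] q7 -0.11
59.957836636829505 258.1233686303636 186.931165405564 cam in tool [ 0.077 -0.    -0.143] [[-0.0, 1.0, -0.0], [-0.952, -0.0, -0.306], [-0.306, 0.0, 0.952]] 1.85 0.08546731679345165
cork top 0.85 [533.5  16.1  73.8  61.6 -13.7] [276.4, 159.8, 28.0, 29.7]
tile top 0.93 [ 5.410e+02 -1.116e+02  7.430e+01  6.360e+01 -1.000e-01] [323.1, 159.0, 20.6, 29.4]
tile top 0.67 [594.8 516.7 110.   99.8  47.2] [100.0, 135.3, 36.2, 37.1]
wedge top 0.9 [436.5 -90.4 124.   27.7 -87. ] [308.0, 200.4, 45.9, 11.0]schema error: expected keys dx, dy, dz, wx, wy, wz, claw
schema error: expected keys dx, dy, dz, wx, wy, wz, claw
```

View pics/w1.png

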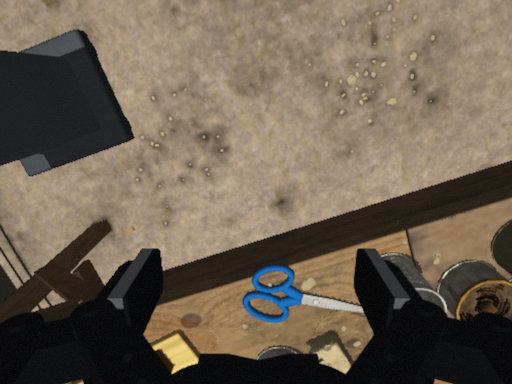

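That wrist picture was still from the start pose (scissors at 290,300; fingers at the bottom), because the rows were refused. Each row needs every key.

```bash
python3 -m handwheel '[{"dx":-4.2,"dy":-3.6,"dz":0,"wx":0,"wy":0,"wz":0,"claw":80},{"dx":-4.2,"dy":-3.6,"dz":0,"wx":0,"wy":0,"wz":0,"claw":80},{"dx":-4.2,"dy":-3.6,"dz":0,"wx":0,"wy":0,"wz":0,"claw":80},{"dx":-4.2,"dy":-3.6,"dz":0,"wx":0,"wy":0,"wz":0,"claw":80},{"dx":-4.2,"dy":-3.6,"dz":0,"wx":0,"wy":0,"wz":0,"claw":80},{"dx":-4.2,"dy":-3.6,"dz":0,"wx":0,"wy":0,"wz":0,"claw":80},{"dx":-4.2,"dy":-3.6,"dz":0,"wx":0,"wy":0,"wz":0,"claw":80},{"dx":-4.2,"dy":-3.6,"dz":0,"wx":0,"wy":0,"wz":0,"claw":80}]' 40
python3 -m handwheel '[{"dx":-4.1,"dy":-3.6,"dz":0,"wx":0,"wy":0,"wz":0,"claw":80},{"dx":-4.1,"dy":-3.6,"dz":0,"wx":0,"wy":0,"wz":0,"claw":80},{"dx":-4.1,"dy":-3.6,"dz":0,"wx":0,"wy":0,"wz":0,"claw":80},{"dx":-4.1,"dy":-3.6,"dz":0,"wx":0,"wy":0,"wz":-0.098,"claw":80},{"dx":0,"dy":0,"dz":0,"wx":0,"wy":0,"wz":0,"claw":80}]'
python3 - <<'E'
from h import *
go([.5335,.016,.23],np.radians(76.3))
f=optics.grab_frame("wrist"); cv2.imwrite("pics/w2.png",f["frame"])
s,R=state(); print(s["clock"],s["grip_width"],s["position"])
for n,z in dict(cork=.006,tile=.009,wedge=.04).items():
    for m in optics.masks_of(n,"wrist")[:2]: print(n,round(m["p"],2),rectpose(f,m,z),m["rect"])
E
```

```text
clock: 3.2
position: [0.4293, 0.2055, 0.2316]
tool_rot: [3.141, 0.0, 2.805]
force: [0.0, -0.2, 0.1]
grip_width: 0.0684
finger_force: 0.0
clock: 3.82
position: [0.5369, 0.0127, 0.2312]
tool_rot: [-3.14, 0.001, 2.899]
force: [-1.2, 1.3, 0.5]
grip_width: 0.0682
finger_force: 0.0
shift cm [0.4  0.24 0.12] wz -0.004 tilt [ 0.001 -0.001 -1.   ] q7 1.26
3.875 0.0683693824601505 [0.53602827 0.01516024 0.23112262]
cork 0.7 [535.2  17.5  71.7  62.7 -13.9] [235.0, 116.1, 56.9, 63.9]
tile 0.8 [ 541.  -109.5   73.    65.     1.9] [118.0, 146.6, 73.6, 68.3]
tile 0.64 [535.2  17.5  72.3  62.4 -13.9] [238.4, 116.1, 55.9, 64.6]
wedge 0.82 [444.5 -87.6 126.1  25.7  88.4] [70.4, 72.4, 129.2, 46.6]
```

View pics/w2.png

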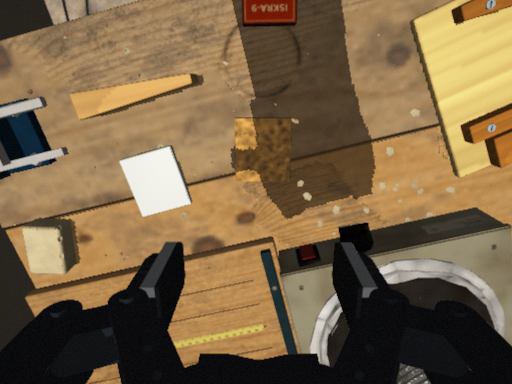

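The wrist picture shows the cork at (263,150), the tile at (155,181) and the wedge at (137,95); both views agree to within 2 mm. I'll descend over the cork.

```bash
python3 - <<'E'
from h import *
t=optics.grab_frame("top"); w=optics.grab_frame("wrist")
for n in ("cork","tile","wedge"):
    a=optics.masks_of(n,"top"); b=optics.masks_of(n,"wrist")
    if a and b:
        ca=np.argwhere(a[0]["region"]).mean(0)[::-1]; cb=np.argwhere(b[0]["region"]).mean(0)[::-1]
        p,d=ray(t,ca); q,e=ray(w,cb); k=np.linalg.lstsq(np.c_[d,-e],q-p,rcond=None)[0]
        print(n,(p+d*k[0]).round(4),(q+e*k[1]).round(4))
go([.535,.017,.03],np.radians(76.2))
E
```

```text
cork [0.5267 0.0202 0.0419] [0.5268 0.0202 0.0419]
wedge [ 0.4269 -0.0295  0.1596] [ 0.4499 -0.0465  0.1652]
shift cm [ 0.06 -0.03 20.14] wz 0.002 tilt [ 0.  0. -1.] q7 1.26
```

```bash
python3 -m handwheel '[{"dx":0.06,"dy":0,"dz":5,"wx":0,"wy":0,"wz":0,"claw":90},{"dx":0,"dy":0,"dz":5,"wx":0,"wy":0,"wz":0,"claw":90},{"dx":0,"dy":0,"dz":5,"wx":0,"wy":0,"wz":0,"claw":90},{"dx":0,"dy":0,"dz":4.2,"wx":0,"wy":0,"wz":0,"claw":90},{"dx":0,"dy":0,"dz":0,"wx":0,"wy":0,"wz":0,"claw":90}]'
python3 - <<'E'
from h import *
f=optics.grab_frame("wrist"); cv2.imwrite("pics/w3.png",f["frame"])
for m in optics.masks_of("cork","wrist")[:2]: print(round(m["p"],2),rectpose(f,m,.006),m["rect"])
go([.535,.017,.03],np.radians(76.2))
E
```

```text
clock: 5.05
position: [0.5334, 0.0169, 0.0372]
tool_rot: [-3.14, -0.004, 2.903]
force: [-0.1, -0.9, 0.8]
grip_width: 0.0768
finger_force: 0.0
0.83 [535.3  17.4  73.9  62.8 -14.1] [206.1, 159.4, 114.2, 124.7]
shift cm [ 0.06 -0.01  1.04] wz 0.002 tilt [ 0.001 -0.    -1.   ] q7 1.3
```

View pics/w3.png

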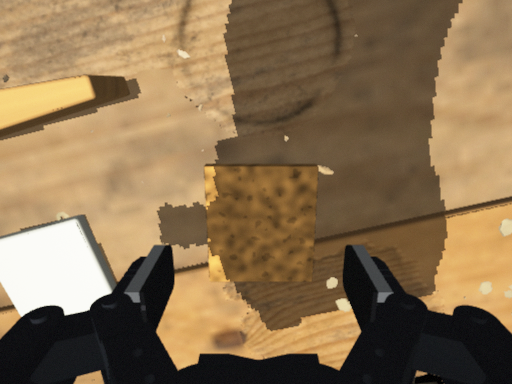

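The picture shows the cork at (262,222), centred between the open fingers (tips at about 160 and 355). Size and position agree at both camera heights, so its top is at 6 mm. I'll go down.

```bash
python3 -m handwheel '[{"dx":0,"dy":0,"dz":1.6,"wx":0,"wy":0,"wz":0,"claw":82},{"dx":0,"dy":0,"dz":1.2,"wx":0,"wy":0,"wz":0,"claw":82},{"dx":0,"dy":0,"dz":0.2,"wx":0,"wy":0,"wz":0,"claw":82},{"dx":0,"dy":0,"dz":0.2,"wx":0,"wy":0,"wz":0,"claw":82},{"dx":0,"dy":0,"dz":0,"wx":0,"wy":0,"wz":0,"claw":82}]'
python3 -m handwheel '[{"dx":0,"dy":0,"dz":0.2,"wx":0,"wy":0,"wz":0,"claw":82},{"dx":0,"dy":0,"dz":0,"wx":0,"wy":0,"wz":0,"claw":82}]'
python3 -m handwheel '[{"dx":0,"dy":0,"dz":0.2,"wx":0,"wy":0,"wz":0,"claw":82},{"dx":0,"dy":0,"dz":0,"wx":0,"wy":0,"wz":0,"claw":82}]'
```

```text
clock: 5.78
position: [0.5352, 0.017, 0.0074]
tool_rot: [3.142, 0.0, 2.903]
force: [0.7, -0.9, -0.4]
grip_width: 0.0695
finger_force: 0.0
clock: 6.02
position: [0.5351, 0.017, 0.0053]
tool_rot: [-3.142, -0.0, 2.903]
force: [0.7, 0.8, 0.4]
grip_width: 0.07
finger_force: 0.0
clock: 6.28
position: [0.535, 0.017, 0.0032]
tool_rot: [-3.142, -0.0, 2.903]
force: [0.8, 0.0, -0.0]
grip_width: 0.0698
finger_force: 0.0
```

```bash
for i in 1; do python3 -m handwheel '[{"dx":0,"dy":0,"dz":0.2,"wx":0,"wy":0,"wz":0,"claw":82},{"dx":0,"dy":0,"dz":0,"wx":0,"wy":0,"wz":0,"claw":82}]'; done
python3 -m handwheel '[{"dx":0,"dy":0,"dz":0.15,"wx":0,"wy":0,"wz":0,"claw":82},{"dx":0,"dy":0,"dz":0,"wx":0,"wy":0,"wz":0,"claw":82}]'
python3 -m handwheel '[{"dx":0,"dy":0,"dz":0.15,"wx":0,"wy":0,"wz":0,"claw":82},{"dx":0,"dy":0,"dz":0,"wx":0,"wy":0,"wz":0,"claw":82}]'
```

```text
clock: 6.52
position: [0.535, 0.017, 0.0012]
tool_rot: [-3.141, -0.0, 2.903]
force: [-0.3, 0.7, 0.3]
grip_width: 0.0702
finger_force: 0.0
clock: 6.78
position: [0.535, 0.017, -0.0003]
tool_rot: [-3.142, -0.0, 2.903]
force: [0.0, 0.2, -0.2]
grip_width: 0.0703
finger_force: 0.0
clock: 7.02
position: [0.535, 0.017, -0.0018]
tool_rot: [-3.142, -0.0, 2.903]
force: [0.1, 0.1, 0.6]
grip_width: 0.0699
finger_force: 0.0
```

```bash
python3 -m handwheel '[{"dx":0,"dy":0,"dz":0.15,"wx":0,"wy":0,"wz":0,"claw":78},{"dx":0,"dy":0,"dz":0,"wx":0,"wy":0,"wz":0,"claw":78}]'
python3 -m handwheel '[{"dx":0,"dy":0,"dz":0.15,"wx":0,"wy":0,"wz":0,"claw":78},{"dx":0,"dy":0,"dz":0,"wx":0,"wy":0,"wz":0,"claw":78}]'
```

```text
clock: 7.28
position: [0.535, 0.017, -0.0033]
tool_rot: [-3.142, -0.0, 2.903]
force: [-0.5, -0.0, -1.2]
grip_width: 0.0664
finger_force: 0.0
clock: 7.52
position: [0.535, 0.017, -0.0048]
tool_rot: [-3.142, -0.0, 2.903]
force: [-0.7, -0.5, 0.5]
grip_width: 0.0665
finger_force: 0.0
```

```bash
python3 -m handwheel '[{"dx":0,"dy":0,"dz":0.1,"wx":0,"wy":0,"wz":0,"claw":78},{"dx":0,"dy":0,"dz":0,"wx":0,"wy":0,"wz":0,"claw":60},{"dx":0,"dy":0,"dz":0,"wx":0,"wy":0,"wz":0,"claw":60},{"dx":0,"dy":0,"dz":0,"wx":0,"wy":0,"wz":0,"claw":60}]' 30
```

```text
clock: 8.02
position: [0.5354, 0.0172, -0.0052]
tool_rot: [3.141, 0.001, 2.903]
force: [-2.7, 0.5, 12.5]
grip_width: 0.0607
finger_force: 38.1
```

```bash
python3 -m handwheel '[{"dx":0,"dy":0,"dz":-2,"wx":0,"wy":0,"wz":0,"claw":60},{"dx":0,"dy":0,"dz":-5,"wx":0,"wy":0,"wz":0,"claw":60},{"dx":0,"dy":0,"dz":-5,"wx":0,"wy":0,"wz":0,"claw":60},{"dx":0,"dy":0,"dz":-5,"wx":0,"wy":0,"wz":0,"claw":60},{"dx":0,"dy":0,"dz":-3.5,"wx":0,"wy":0,"wz":0,"claw":60}]'
python3 - <<'E'
from h import *
go([.4993,.3229,.20],np.radians(100.9))
E
```

```text
clock: 8.65
position: [0.5353, 0.017, 0.2016]
tool_rot: [3.141, 0.002, 2.903]
force: [0.7, 0.2, -0.0]
grip_width: 0.0608
finger_force: 33.8
shift cm [10.74 28.86  0.16] wz -0.429 tilt [ 0.002  0.    -1.   ] q7 1.27
```

```bash
python3 -m handwheel '[{"dx":1.8,"dy":4.8,"dz":0,"wx":0,"wy":0,"wz":0,"claw":60},{"dx":1.8,"dy":4.8,"dz":0,"wx":0,"wy":0,"wz":0,"claw":60},{"dx":1.8,"dy":4.8,"dz":0,"wx":0,"wy":0,"wz":0,"claw":60},{"dx":1.8,"dy":4.8,"dz":0,"wx":0,"wy":0,"wz":0,"claw":60},{"dx":1.8,"dy":4.8,"dz":0,"wx":0,"wy":0,"wz":0,"claw":60},{"dx":1.8,"dy":4.8,"dz":0,"wx":0,"wy":0,"wz":-0.143,"claw":60},{"dx":0,"dy":0,"dz":0,"wx":0,"wy":0,"wz":-0.143,"claw":60},{"dx":0,"dy":0,"dz":0,"wx":0,"wy":0,"wz":-0.143,"claw":60}]'
python3 -m handwheel '[{"dx":0,"dy":0,"dz":0,"wx":0,"wy":0,"wz":0,"claw":60}]'
python3 - <<'E'
from h import *
f=optics.grab_frame("wrist"); cv2.imwrite("pics/w4.png",f["frame"])
for n,z in dict(jig=.012,base=.02,batten_right=.03,batten_left=.03,cork=.195).items():
    for m in optics.masks_of(n,"wrist")[:1]: print(n,round(m["p"],2),rectpose(f,m,z),m["rect"])
go([.4993,.3229,.20],np.radians(100.9))
E
```

```text
clock: 9.65
position: [0.4979, 0.3229, 0.199]
tool_rot: [-3.141, -0.0, -2.945]
force: [1.0, -0.7, -0.7]
grip_width: 0.0609
finger_force: 33.8
clock: 9.78
position: [0.4983, 0.3222, 0.1992]
tool_rot: [3.142, -0.0, -2.952]
force: [-0.0, -0.6, 1.0]
grip_width: 0.0608
finger_force: 33.8
jig 0.71 [509.6 317.3 218.9 178.7 -78.9] [135.7, 77.3, 228.9, 172.4]
base 0.62 [491.8 323.1  64.3  54.4 -79.2] [229.8, 130.4, 65.5, 54.8]
batten_right 0.71 [445.3 304.6 149.5  33.8 -79.2] [167.1, 86.2, 168.9, 39.2]
cork 0.63 [507.2 323.3  82.9  69.6  11.3] [186.5, 181.0, 147.0, 147.5]
shift cm [-0.11  0.03 -0.07] wz -0.002 tilt [ 0. -0. -1.] q7 1.08
```

View pics/w4.png

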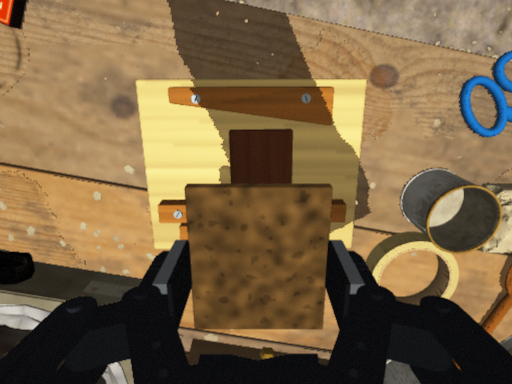

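The picture shows the cork held square at (259,256). The base's dark front edge is visible at (261,157), the batten at (250,100) with its thick end right (+y), and the fence at v≈210. Next I'll compute the cork's offset in the hand.

```bash
python3 - <<'E'
from h import *
f=optics.grab_frame("wrist"); s,R=state()
m=optics.masks_of("cork","wrist")[0]; r=rectpose(f,m,.211); print(r,s["position"])
off=R.T@(np.array([r[0]/1000,r[1]/1000,0])-s["position"]*[1,1,0]); print("cork in tool mm",off*1000)
t=optics.grab_frame("top")
for n,z in dict(jig=.012,batten_left=.03).items():
    for m in optics.masks_of(n,"top")[:1]: print(n,round(m["p"],2),rectpose(t,m,z))
E
```

```text
[498.2 321.7  74.2  61.8  10.8] [0.49826645 0.3224597  0.19933086]
cork in tool mm [ 2.08090504e-01 -7.33659860e-01  1.29753821e-06]
jig 0.77 [527.7 246.9 168.3  82.3  11.1]
```

```bash
cat >> h.py <<'E'
JY=np.radians(11.0); JO=np.array([.5096,.3173])
def jig(x,y):
    c,s=np.cos(JY),np.sin(JY); return JO+np.array([c*x-s*y,s*x+c*y])/1000
E
python3 - <<'E'
from h import *
go([*jig(-11,9.6),.0225],np.radians(101.0))
E
```

```text
shift cm [ 0.09  0.24 17.68] wz -0.002 tilt [ 0.  0. -1.] q7 1.08
```

```bash
python3 -m handwheel '[{"dx":0.1,"dy":0.25,"dz":4.5,"wx":0,"wy":0,"wz":0,"claw":60},{"dx":0,"dy":0,"dz":4.5,"wx":0,"wy":0,"wz":0,"claw":60},{"dx":0,"dy":0,"dz":4.5,"wx":0,"wy":0,"wz":0,"claw":60},{"dx":0,"dy":0,"dz":2.5,"wx":0,"wy":0,"wz":0,"claw":60},{"dx":0,"dy":0,"dz":1.2,"wx":0,"wy":0,"wz":0,"claw":60},{"dx":0,"dy":0,"dz":0.7,"wx":0,"wy":0,"wz":0,"claw":60},{"dx":0,"dy":0,"dz":0,"wx":0,"wy":0,"wz":0,"claw":60}]'
python3 - <<'E'
from h import *
f=optics.grab_frame("wrist"); cv2.imwrite("pics/w5.png",f["frame"])
go([*jig(-11,9.6),.017],np.radians(101.0))
E
```

```text
clock: 11.2
position: [0.4971, 0.3249, 0.0207]
tool_rot: [3.141, 0.0, -2.951]
force: [0.1, -0.1, 0.8]
grip_width: 0.061
finger_force: 33.8
shift cm [ 0.03 -0.03  0.4 ] wz -0.002 tilt [ 0.001  0.001 -1.   ] q7 1.07
```

View pics/w5.png

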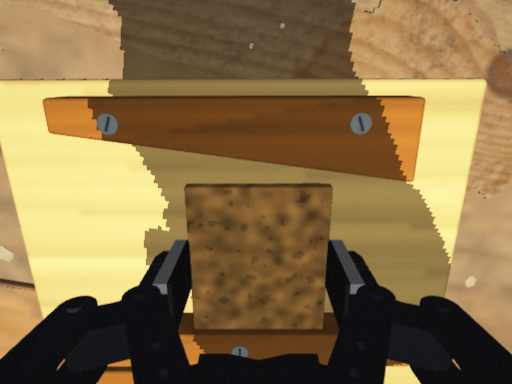

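```bash
python3 - <<'E'
from h import *
f=optics.grab_frame("wrist")
for y in (-50,60):
  for z in (.012,.03): print(y,z,proj(f,np.array([*jig(30,y),z])).round(1))
for x in (-58.6,): print("batten",[proj(f,np.array([*jig(-70+11.4+.14*y,y),.03])).round(1) for y in (-75,75)])
im=f["frame"][:,:,:].astype(int)
for u in (160,175,345,360): print(u,[(v,im[v,u].tolist()) for v in range(296,346,3)])
E
```

```text
-50 0.012 [150.1 308. ]
-50 0.03 [138.8 331.8]
60 0.012 [351.8 307.5]
60 0.03 [361.6 331.2]
batten [array([ 49. , 130.4]), array([414.5, 179.6])]
160 [(296, [15, 16, 12]), (299, [11, 10, 11]), (302, [18, 14, 14]), (305, [19, 18, 15]), (308, [19, 15, 15]), (311, [16, 15, 9]), (314, [17, 16, 17]), (317, [19, 18, 15]), (320, [14, 14, 9]), (323, [21, 17, 17]), (326, [12, 13, 11]), (329, [17, 16, 15]), (332, [15, 13, 13]), (335, [16, 15, 12]), (338, [13, 12, 10]), (341, [15, 15, 12]), (344, [23, 18, 20])]
175 [(296, [11, 10, 9]), (299, [11, 13, 12]), (302, [7, 7, 11]), (305, [14, 10, 12]), (308, [14, 12, 12]), (311, [12, 9, 11]), (314, [12, 7, 9]), (317, [12, 9, 11]), (320, [17, 16, 16]), (323, [14, 14, 11]), (326, [17, 17, 15]), (329, [18, 13, 13]), (332, [16, 15, 14]), (335, [18, 15, 15]), (338, [18, 12, 14]), (341, [14, 17, 14]), (344, [16, 12, 11])]
345 [(296, [25, 21, 22]), (299, [22, 20, 19]), (302, [27, 24, 24]), (305, [25, 24, 23]), (308, [27, 26, 24]), (311, [28, 24, 25]), (314, [22, 24, 22]), (317, [15, 15, 14]), (320, [15, 11, 12]), (323, [14, 12, 12]), (326, [17, 15, 15]), (329, [15, 15, 13]), (332, [17, 12, 12]), (335, [20, 16, 18]), (338, [15, 15, 13]), (341, [18, 17, 18]), (344, [16, 12, 12])]
360 [(296, [15, 13, 12]), (299, [15, 14, 13]), (302, [15, 11, 14]), (305, [16, 13, 13]), (308, [18, 13, 15]), (311, [18, 14, 13]), (314, [20, 17, 17]), (317, [13, 16, 13]), (320, [15, 14, 13]), (323, [16, 13, 11]), (326, [17, 12, 15]), (329, [13, 14, 12]), (332, [16, 12, 12]), (335, [16, 13, 13]), (338, [18, 18, 14]), (341, [20, 17, 18]), (344, [25, 23, 20])]
```

Projecting the jig model onto this picture matches the batten corners (47,133) and (412,181) to 3 px. I'll lower to just above the base and feel for the fence.

```bash
python3 -m handwheel '[{"dx":0,"dy":0,"dz":0.45,"wx":0,"wy":0,"wz":0,"claw":60},{"dx":-0.2,"dy":0,"dz":0,"wx":0,"wy":0,"wz":0,"claw":60},{"dx":-0.1,"dy":0,"dz":0,"wx":0,"wy":0,"wz":0,"claw":60},{"dx":0,"dy":0,"dz":0,"wx":0,"wy":0,"wz":0,"claw":60}]'
python3 -m handwheel '[{"dx":-0.1,"dy":0,"dz":0,"wx":0,"wy":0,"wz":0,"claw":60},{"dx":0,"dy":0,"dz":0,"wx":0,"wy":0,"wz":0,"claw":60}]'
python3 -m handwheel '[{"dx":-0.1,"dy":0,"dz":0,"wx":0,"wy":0,"wz":0,"claw":60},{"dx":0,"dy":0,"dz":0,"wx":0,"wy":0,"wz":0,"claw":60}]'
```

```text
clock: 11.8
position: [0.4999, 0.3252, 0.0159]
tool_rot: [3.142, 0.0, -2.952]
force: [0.2, -0.3, -0.1]
grip_width: 0.0608
finger_force: 33.8
clock: 12.05
position: [0.5008, 0.3254, 0.0158]
tool_rot: [-3.142, -0.0, -2.952]
force: [0.5, 0.4, -0.1]
grip_width: 0.0605
finger_force: 33.8
clock: 12.3
position: [0.5018, 0.3256, 0.0158]
tool_rot: [3.142, 0.0, -2.951]
force: [0.2, -0.6, -0.4]
grip_width: 0.0612
finger_force: 33.8
```

```bash
python3 -m handwheel '[{"dx":-0.1,"dy":0,"dz":0,"wx":0,"wy":0,"wz":0,"claw":60},{"dx":0,"dy":0,"dz":0,"wx":0,"wy":0,"wz":0,"claw":60}]'
python3 -m handwheel '[{"dx":-0.1,"dy":0,"dz":0,"wx":0,"wy":0,"wz":0,"claw":60},{"dx":0,"dy":0,"dz":0,"wx":0,"wy":0,"wz":0,"claw":60}]'
```

```text
clock: 12.55
position: [0.5022, 0.3257, 0.0156]
tool_rot: [-3.141, -0.001, -2.951]
force: [-4.8, -0.8, 1.0]
grip_width: 0.0609
finger_force: 33.9
clock: 12.8
position: [0.5022, 0.3257, 0.0154]
tool_rot: [-3.141, -0.003, -2.951]
force: [-9.8, -2.5, 2.7]
grip_width: 0.0607
finger_force: 34.1
```

```bash
python3 -m handwheel '[{"dx":0.12,"dy":0,"dz":0.08,"wx":0,"wy":0,"wz":0,"claw":60},{"dx":0,"dy":0,"dz":0.07,"wx":0,"wy":0,"wz":0,"claw":60},{"dx":0,"dy":0,"dz":0,"wx":0,"wy":0,"wz":0,"claw":60}]'
python3 -m handwheel '[{"dx":0,"dy":0,"dz":0,"wx":0,"wy":0,"wz":0,"claw":84},{"dx":0,"dy":0,"dz":0,"wx":0,"wy":0,"wz":0,"claw":84},{"dx":0,"dy":0,"dz":0,"wx":0,"wy":0,"wz":0,"claw":84},{"dx":0,"dy":0,"dz":-3,"wx":0,"wy":0,"wz":0,"claw":84},{"dx":0,"dy":0,"dz":-5,"wx":0,"wy":0,"wz":0,"claw":84},{"dx":0,"dy":0,"dz":-5,"wx":0,"wy":0,"wz":0,"claw":84},{"dx":0,"dy":0,"dz":-5,"wx":0,"wy":0,"wz":0,"claw":84},{"dx":0,"dy":0,"dz":0,"wx":0,"wy":0,"wz":0,"claw":84}]'
python3 - <<'E'
from h import *
f=optics.grab_frame("wrist"); 
a=f["frame"][60:270,140:390]; cv2.imwrite("pics/w6.png",cv2.resize(a,None,fx=2.8,fy=2.8,interpolation=cv2.INTER_CUBIC))
for n,z in dict(cork=.026,base=.02).items():
    for m in optics.masks_of(n,"wrist")[:1]: print(n,round(m["p"],2),rectpose(f,m,z),m["rect"])
for x,y,z in ((-42,40,.026),(30,40,.026),(30,-22,.026),(-42,-22,.026)): print(proj(f,np.array([*jig(x,y),z])).round(1))
go([.541,-.1105,.20],np.radians(91))
print(jig(-6,9))
E
```

```text
clock: 13.18
position: [0.5022, 0.3257, 0.0147]
tool_rot: [-3.141, -0.001, -2.951]
force: [-8.4, -2.9, 12.4]
grip_width: 0.0609
finger_force: 36.2
clock: 14.18
position: [0.5041, 0.3267, 0.1982]
tool_rot: [3.139, 0.006, -2.952]
force: [0.1, 1.1, -1.3]
grip_width: 0.0716
finger_force: 0.0
cork 0.79 [502.1 325.3  71.6  62.1  10.8] [227.1, 122.5, 66.4, 75.2]
base 0.48 [465.7 321.9  49.6   0.9 -79.2] [234.8, 124.1, 54.6, 1.3]
[290.  122.5]
[288.1 194.9]
[226.3 195.1]
[223.9 122.7]
shift cm [  4.44 -43.55  -0.61] wz 0.173 tilt [-0.001 -0.    -1.   ] q7 1.08
[0.50199296 0.32498979]
```

View pics/w6.png

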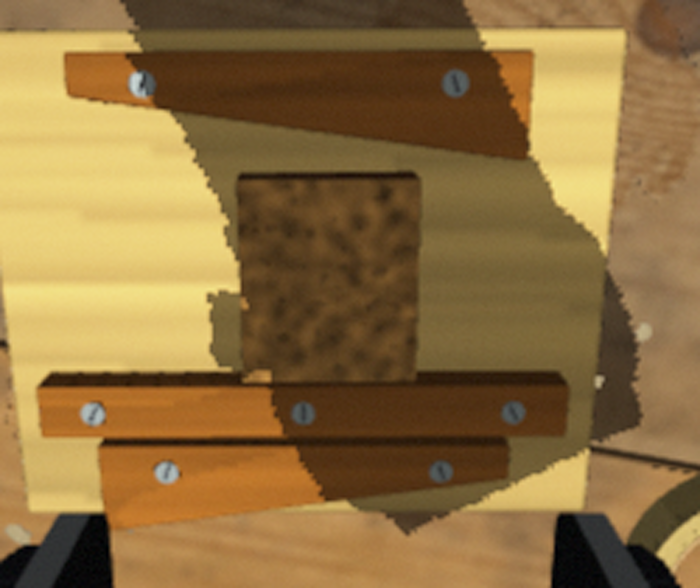

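The picture shows the cork lying square on the base, its lower edge (v≈382) against the fence and no base showing at its sides. Now the tile.

```bash
python3 -m handwheel '[{"dx":0.55,"dy":-5.4,"dz":0,"wx":0,"wy":0,"wz":0,"claw":90},{"dx":0.55,"dy":-5.4,"dz":0,"wx":0,"wy":0,"wz":0,"claw":90},{"dx":0.55,"dy":-5.4,"dz":0,"wx":0,"wy":0,"wz":0,"claw":90},{"dx":0.55,"dy":-5.4,"dz":0,"wx":0,"wy":0,"wz":0,"claw":90},{"dx":0.55,"dy":-5.4,"dz":0,"wx":0,"wy":0,"wz":0,"claw":90},{"dx":0.55,"dy":-5.4,"dz":0,"wx":0,"wy":0,"wz":0,"claw":90},{"dx":0.55,"dy":-5.4,"dz":0,"wx":0,"wy":0,"wz":0,"claw":90},{"dx":0.55,"dy":-5.4,"dz":0,"wx":0,"wy":0,"wz":0.173,"claw":90}]'
python3 -m handwheel '[{"dx":0,"dy":0,"dz":3,"wx":0,"wy":0,"wz":0,"claw":90},{"dx":0,"dy":0,"dz":0,"wx":0,"wy":0,"wz":0,"claw":90}]'
python3 - <<'E'
from h import *
f=optics.grab_frame("wrist")
for m in optics.masks_of("tile","wrist")[:2]:
    r=rectpose(f,m,.009); print(round(m["p"],2),r,m["rect"])
go([r[0]/1000,r[1]/1000,.02],np.radians(r[4]+90))
E
```

```text
clock: 15.32
position: [0.5404, -0.1086, 0.1931]
tool_rot: [3.141, -0.002, -3.127]
force: [0.3, 0.3, -0.3]
grip_width: 0.0765
finger_force: 0.0
clock: 15.58
position: [0.5394, -0.1067, 0.1619]
tool_rot: [3.141, -0.005, -3.125]
force: [0.5, 1.9, 0.1]
grip_width: 0.0769
finger_force: 0.0
0.75 [ 541.3 -110.5   72.4   62.     2. ] [216.4, 133.9, 72.4, 74.4]
shift cm [-0.06 -0.44 14.41] wz -0.017 tilt [-0.001  0.    -1.   ] q7 1.74
```

```bash
python3 -m handwheel '[{"dx":-0.06,"dy":-0.44,"dz":4,"wx":0,"wy":0,"wz":-0.017,"claw":84},{"dx":0,"dy":0,"dz":4,"wx":0,"wy":0,"wz":0,"claw":84},{"dx":0,"dy":0,"dz":4,"wx":0,"wy":0,"wz":0,"claw":84},{"dx":0,"dy":0,"dz":2,"wx":0,"wy":0,"wz":0,"claw":84},{"dx":0,"dy":0,"dz":1,"wx":0,"wy":0,"wz":0,"claw":84},{"dx":0,"dy":0,"dz":0,"wx":0,"wy":0,"wz":0,"claw":84}]'
python3 - <<'E'
from h import *
go([.5413,-.1105,-.004],np.radians(92))
E
```

```text
clock: 16.42
position: [0.5419, -0.1108, 0.0146]
tool_rot: [3.142, 0.0, -3.107]
force: [0.7, -0.0, 0.2]
grip_width: 0.0717
finger_force: 0.0
shift cm [0.06 0.03 1.86] wz -0.0 tilt [ 0.  0. -1.] q7 1.78
```

```bash
python3 -m handwheel '[{"dx":0.06,"dy":0.03,"dz":1.2,"wx":0,"wy":0,"wz":0,"claw":84},{"dx":0,"dy":0,"dz":0.6,"wx":0,"wy":0,"wz":0,"claw":84},{"dx":0,"dy":0,"dz":0,"wx":0,"wy":0,"wz":0,"claw":60},{"dx":0,"dy":0,"dz":0,"wx":0,"wy":0,"wz":0,"claw":60},{"dx":0,"dy":0,"dz":0,"wx":0,"wy":0,"wz":0,"claw":60},{"dx":0,"dy":0,"dz":0,"wx":0,"wy":0,"wz":0,"claw":60}]' 40
python3 -m handwheel '[{"dx":0,"dy":0,"dz":-2,"wx":0,"wy":0,"wz":0,"claw":60},{"dx":0,"dy":0,"dz":-5,"wx":0,"wy":0,"wz":0,"claw":60},{"dx":0,"dy":0,"dz":-5,"wx":0,"wy":0,"wz":0,"claw":60},{"dx":0,"dy":0,"dz":-5,"wx":0,"wy":0,"wz":0,"claw":60},{"dx":0,"dy":0,"dz":-3,"wx":0,"wy":0,"wz":0,"claw":60},{"dx":0,"dy":0,"dz":0,"wx":0,"wy":0,"wz":0,"claw":60}]'
python3 - <<'E'
from h import *
f=optics.grab_frame("wrist"); s,R=state()
z=s["position"][2]+.005+.009
for m in optics.masks_of("tile","wrist")[:1]:
    r=rectpose(f,m,z); print(round(m["p"],2),r,m["rect"])
    print("tile in tool mm",(R.T@(np.array([r[0],r[1],0])-s["position"]*[1000,1000,0])).round(1))
go([*jig(-11,9.6),.20],np.radians(101))
E
```

```text
clock: 17.18
position: [0.5411, -0.1109, -0.0036]
tool_rot: [-3.142, 0.0, -3.107]
force: [-0.3, -0.1, -0.1]
grip_width: 0.0603
finger_force: 43.6
clock: 17.92
position: [0.542, -0.1111, 0.1997]
tool_rot: [-3.141, 0.005, -3.108]
force: [-0.1, 0.1, -1.3]
grip_width: 0.0607
finger_force: 44.3
0.65 [ 542.6 -111.7   74.4   62.     2.1] [181.0, 185.3, 152.1, 144.7]
tile in tool mm [-1.3 -0.9  0. ]
shift cm [ 2.89 43.67 -0.32] wz -0.158 tilt [ 0.001  0.    -1.   ] q7 1.75
```

```bash
python3 -m handwheel '[{"dx":0.36,"dy":5.46,"dz":0,"wx":0,"wy":0,"wz":0,"claw":60},{"dx":0.36,"dy":5.46,"dz":0,"wx":0,"wy":0,"wz":0,"claw":60},{"dx":0.36,"dy":5.46,"dz":0,"wx":0,"wy":0,"wz":0,"claw":60},{"dx":0.36,"dy":5.46,"dz":0,"wx":0,"wy":0,"wz":0,"claw":60},{"dx":0.36,"dy":5.46,"dz":0,"wx":0,"wy":0,"wz":0,"claw":60},{"dx":0.36,"dy":5.46,"dz":0,"wx":0,"wy":0,"wz":0,"claw":60},{"dx":0.36,"dy":5.46,"dz":0,"wx":0,"wy":0,"wz":0,"claw":60},{"dx":0.36,"dy":5.46,"dz":0,"wx":0,"wy":0,"wz":-0.158,"claw":60}]'
python3 -m handwheel '[{"dx":0,"dy":0,"dz":0,"wx":0,"wy":0,"wz":0,"claw":60},{"dx":0,"dy":0,"dz":0,"wx":0,"wy":0,"wz":0,"claw":60}]'
python3 - <<'E'
from h import *
go([*jig(-11,9.6),.028],np.radians(101))
E
```

```text
clock: 19.02
position: [0.4963, 0.3262, 0.1953]
tool_rot: [-3.141, -0.002, -2.947]
force: [1.2, -0.1, 0.5]
grip_width: 0.0608
finger_force: 44.2
clock: 19.27
position: [0.497, 0.3239, 0.1953]
tool_rot: [-3.14, -0.002, -2.95]
force: [-0.1, -0.5, -1.0]
grip_width: 0.0602
finger_force: 44.2
shift cm [-0.04  0.09 16.73] wz -0.0 tilt [-0.001 -0.002 -1.   ] q7 1.08
```

```bash
python3 -m handwheel '[{"dx":-0.04,"dy":0.1,"dz":4,"wx":0,"wy":0,"wz":0,"claw":60},{"dx":0,"dy":0,"dz":4,"wx":0,"wy":0,"wz":0,"claw":60},{"dx":0,"dy":0,"dz":4,"wx":0,"wy":0,"wz":0,"claw":60},{"dx":0,"dy":0,"dz":3,"wx":0,"wy":0,"wz":0,"claw":60},{"dx":0,"dy":0,"dz":1.7,"wx":0,"wy":0,"wz":0,"claw":60},{"dx":0,"dy":0,"dz":0.4,"wx":0,"wy":0,"wz":0,"claw":60},{"dx":0,"dy":0,"dz":0,"wx":0,"wy":0,"wz":0,"claw":60}]'
python3 - <<'E'
from h import *
go([.5022,.3257,.0235],np.radians(101))
E
```

```text
clock: 20.15
position: [0.498, 0.3257, 0.026]
tool_rot: [3.141, 0.001, -2.95]
force: [0.2, 0.2, -0.7]
grip_width: 0.0609
finger_force: 44.2
shift cm [-0.41 -0.08  0.25] wz -0.0 tilt [ 0.001  0.    -1.   ] q7 1.07
```

```bash
python3 -m handwheel '[{"dx":-0.15,"dy":-0.08,"dz":0.25,"wx":0,"wy":0,"wz":0,"claw":60},{"dx":-0.1,"dy":0,"dz":0,"wx":0,"wy":0,"wz":0,"claw":60},{"dx":-0.1,"dy":0,"dz":0,"wx":0,"wy":0,"wz":0,"claw":60},{"dx":0,"dy":0,"dz":0,"wx":0,"wy":0,"wz":0,"claw":60}]'
python3 -m handwheel '[{"dx":-0.1,"dy":0,"dz":0,"wx":0,"wy":0,"wz":0,"claw":60},{"dx":0,"dy":0,"dz":0,"wx":0,"wy":0,"wz":0,"claw":60}]'
python3 -m handwheel '[{"dx":-0.1,"dy":0,"dz":0,"wx":0,"wy":0,"wz":0,"claw":60},{"dx":0,"dy":0,"dz":0,"wx":0,"wy":0,"wz":0,"claw":60}]'
```

```text
clock: 20.65
position: [0.5012, 0.3257, 0.0229]
tool_rot: [3.142, 0.0, -2.949]
force: [0.9, 0.2, -1.2]
grip_width: 0.0606
finger_force: 44.3
clock: 20.9
position: [0.5013, 0.3257, 0.0226]
tool_rot: [-3.141, -0.002, -2.949]
force: [-5.6, -1.3, 1.0]
grip_width: 0.0607
finger_force: 44.5
clock: 21.15
position: [0.5014, 0.3257, 0.0225]
tool_rot: [-3.141, -0.003, -2.949]
force: [-10.7, -2.5, 3.7]
grip_width: 0.0607
finger_force: 44.8
```

```bash
python3 -m handwheel '[{"dx":0.12,"dy":0,"dz":0.08,"wx":0,"wy":0,"wz":0,"claw":60},{"dx":0,"dy":0,"dz":0.04,"wx":0,"wy":0,"wz":0,"claw":60},{"dx":0,"dy":0,"dz":0,"wx":0,"wy":0,"wz":0,"claw":60}]'
python3 -m handwheel '[{"dx":0,"dy":0,"dz":0,"wx":0,"wy":0,"wz":0,"claw":84},{"dx":0,"dy":0,"dz":0,"wx":0,"wy":0,"wz":0,"claw":84},{"dx":0,"dy":0,"dz":0,"wx":0,"wy":0,"wz":0,"claw":84},{"dx":0,"dy":0,"dz":-3,"wx":0,"wy":0,"wz":0,"claw":84},{"dx":0,"dy":0,"dz":-5,"wx":0,"wy":0,"wz":0,"claw":84},{"dx":0,"dy":0,"dz":-5,"wx":0,"wy":0,"wz":0,"claw":84},{"dx":0,"dy":0,"dz":-4,"wx":0,"wy":0,"wz":0,"claw":84},{"dx":0,"dy":0,"dz":0,"wx":0,"wy":0,"wz":0,"claw":84}]'
python3 - <<'E'
from h import *
f=optics.grab_frame("wrist"); 
a=f["frame"][60:270,140:390]; cv2.imwrite("pics/w7.png",cv2.resize(a,None,fx=2.8,fy=2.8,interpolation=cv2.INTER_CUBIC))
for n,z in dict(tile=.035,cork=.026,base=.02).items():
    for m in optics.masks_of(n,"wrist")[:1]: print(n,round(m["p"],2),rectpose(f,m,z),m["rect"])
go([.4445,-.088,.20],np.radians(178.4))
E
```

```text
clock: 21.52
position: [0.5014, 0.3257, 0.022]
tool_rot: [-3.141, -0.001, -2.949]
force: [-6.5, -1.8, 11.4]
grip_width: 0.0604
finger_force: 45.6
clock: 22.52
position: [0.5032, 0.3266, 0.1947]
tool_rot: [3.139, 0.005, -2.95]
force: [0.5, 0.1, -1.1]
grip_width: 0.0717
finger_force: 0.0
tile 0.86 [501.9 325.4  71.8  62.3  10.4] [223.3, 126.8, 71.8, 72.2]
base 0.72 [462.  340.2  11.4   1.9 -79. ] [277.0, 124.6, 11.0, 0.4]
shift cm [ 13.5 -39.5  -0.9] wz -1.351 tilt [-0.001 -0.001 -1.   ] q7 1.08
```

View pics/w7.png

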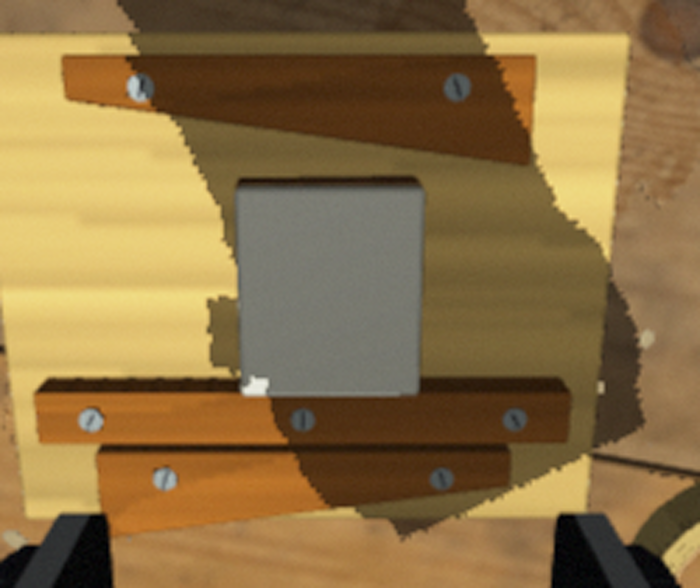

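The picture shows the tile square on the cork, its lower edge against the fence at (330,395), with no layer sticking out sideways. Now the wedge.

```bash
python3 -m handwheel '[{"dx":1.7,"dy":-5,"dz":0,"wx":0,"wy":0,"wz":0,"claw":84},{"dx":1.7,"dy":-5,"dz":0,"wx":0,"wy":0,"wz":0,"claw":84},{"dx":1.7,"dy":-5,"dz":0,"wx":0,"wy":0,"wz":0,"claw":84},{"dx":1.7,"dy":-5,"dz":0,"wx":0,"wy":0,"wz":0,"claw":84},{"dx":1.7,"dy":-5,"dz":0,"wx":0,"wy":0,"wz":0,"claw":84},{"dx":1.7,"dy":-5,"dz":0,"wx":0,"wy":0,"wz":0,"claw":84},{"dx":1.7,"dy":-5,"dz":0,"wx":0,"wy":0,"wz":0,"claw":84},{"dx":1.6,"dy":-4.5,"dz":0,"wx":0,"wy":0,"wz":0.17,"claw":84}]'
python3 -m handwheel '[{"dx":0,"dy":0,"dz":0,"wx":0,"wy":0,"wz":0.18,"claw":70},{"dx":0,"dy":0,"dz":0,"wx":0,"wy":0,"wz":0.18,"claw":70},{"dx":0,"dy":0,"dz":0,"wx":0,"wy":0,"wz":0.18,"claw":70},{"dx":0,"dy":0,"dz":0,"wx":0,"wy":0,"wz":0.18,"claw":70},{"dx":0,"dy":0,"dz":0,"wx":0,"wy":0,"wz":0.18,"claw":70},{"dx":0,"dy":0,"dz":0,"wx":0,"wy":0,"wz":0.18,"claw":70},{"dx":0,"dy":0,"dz":0,"wx":0,"wy":0,"wz":0.18,"claw":70},{"dx":0,"dy":0,"dz":0,"wx":0,"wy":0,"wz":0.18,"claw":70}]' 60
python3 -m handwheel '[{"dx":0,"dy":0,"dz":0,"wx":0,"wy":0,"wz":0.18,"claw":70},{"dx":0,"dy":0,"dz":0,"wx":0,"wy":0,"wz":0,"claw":70}]'
python3 - <<'E'
from h import *
f=optics.grab_frame("wrist"); cv2.imwrite("pics/w8.png",f["frame"])
for m in optics.masks_of("wedge","wrist")[:2]:
    print(round(m["p"],2),rectpose(f,m,.04),m["rect"])
    c=max(cv2.findContours(m["region"].astype(np.uint8),0,2)[0],key=cv2.contourArea); q=cv2.approxPolyDP(c,3,True)[:,0]
    for uv in q: print(uv,onz(f,uv,.04).round(4)[:2],onz(f,uv,0).round(4)[:2])
go([.4445,-.088,.20],np.radians(178.4))
E
```

```text
clock: 23.72
position: [0.444, -0.0896, 0.1909]
tool_rot: [3.142, -0.001, -3.123]
force: [1.9, 0.5, 0.2]
grip_width: 0.0717
finger_force: 0.0
clock: 24.72
position: [0.4444, -0.0877, 0.1908]
tool_rot: [-3.14, 0.0, 1.718]
force: [-0.2, -0.2, 0.8]
grip_width: 0.06
finger_force: 0.0
clock: 24.98
position: [0.4445, -0.0876, 0.1909]
tool_rot: [-3.14, 0.001, 1.545]
force: [0.4, 0.4, 0.2]
grip_width: 0.0599
finger_force: 0.0
0.74 [446.3 -89.6 120.   24.1  87.9] [244.1, 105.6, 28.6, 123.2]
[253 104] [ 0.4425 -0.0295] [ 0.4417 -0.0322]
[246 231] [ 0.432  -0.1491] [ 0.4298 -0.1681]
[269 231] [ 0.4543 -0.1497] [ 0.4552 -0.1687]
[260 105] [ 0.4485 -0.0305] [ 0.4485 -0.0333]
shift cm [-0.04 -0.01 -0.88] wz 0.006 tilt [-0.001 -0.    -1.   ] q7 0.29
```

View pics/w8.png

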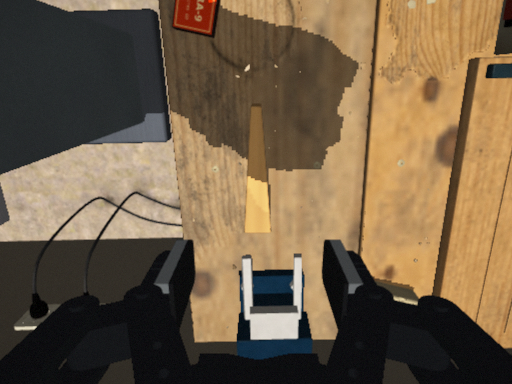

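The picture shows the wedge upright at (257,168), thin end up (+y) at (256,104), between the fingers. The vise at (272,300) is clear of it. I'll grip a little towards the thin end.

```bash
python3 -m handwheel '[{"dx":0.55,"dy":0,"dz":5,"wx":0,"wy":0,"wz":0,"claw":65},{"dx":0,"dy":0,"dz":5,"wx":0,"wy":0,"wz":0,"claw":60},{"dx":0,"dy":0,"dz":4,"wx":0,"wy":0,"wz":0,"claw":55},{"dx":0,"dy":0,"dz":1.6,"wx":0,"wy":0,"wz":0,"claw":50},{"dx":0,"dy":0,"dz":0.6,"wx":0,"wy":0,"wz":0,"claw":45},{"dx":0,"dy":0,"dz":0,"wx":0,"wy":0,"wz":0,"claw":5},{"dx":0,"dy":0,"dz":0,"wx":0,"wy":0,"wz":0,"claw":5},{"dx":0,"dy":0,"dz":0,"wx":0,"wy":0,"wz":0,"claw":5}]' 60
python3 -m handwheel '[{"dx":0,"dy":0,"dz":0,"wx":0,"wy":0,"wz":0,"claw":5},{"dx":0,"dy":0,"dz":0,"wx":0,"wy":0,"wz":0,"claw":5}]'
```

```text
clock: 26.08
position: [0.4454, -0.0821, 0.0302]
tool_rot: [3.141, -0.0, 1.544]
force: [0.4, 0.7, 0.2]
grip_width: 0.0154
finger_force: 58.2
clock: 26.32
position: [0.4453, -0.0821, 0.03]
tool_rot: [3.141, -0.0, 1.544]
force: [-1.1, 1.6, 7.7]
grip_width: 0.0152
finger_force: 59.3
```

```bash
python3 -m handwheel '[{"dx":0,"dy":0,"dz":-2,"wx":0,"wy":0,"wz":0,"claw":5},{"dx":0,"dy":0,"dz":-5,"wx":0,"wy":0,"wz":0,"claw":5},{"dx":0,"dy":0,"dz":0,"wx":0,"wy":0,"wz":-0.14,"claw":5},{"dx":0,"dy":0,"dz":0,"wx":0,"wy":0,"wz":0,"claw":5}]'
python3 - <<'E'
from h import *
f=optics.grab_frame("wrist"); s,R=state(); cv2.imwrite("pics/w9.png",f["frame"])
zt=s["position"][2]+.010
for m in optics.masks_of("wedge","wrist")[:2]:
    print(round(m["p"],2),rectpose(f,m,zt),m["rect"])
    c=max(cv2.findContours(m["region"].astype(np.uint8),0,2)[0],key=cv2.contourArea); q=cv2.approxPolyDP(c,4,True)[:,0]
    for uv in q: print(uv,(R.T@(onz(f,uv,zt)-s["position"])*1000).round(1))
go([*jig(-52.5,-102.4),.100],np.radians(187))
E
```

```text
clock: 26.82
position: [0.4452, -0.082, 0.1]
tool_rot: [3.141, -0.0, 1.684]
force: [-0.2, 0.5, -0.7]
grip_width: 0.0152
finger_force: 58.5
0.65 [447.9 -81.4 113.3  24.5 -84.8] [236.0, 132.8, 50.2, 224.9]
[253 134] [ 57.1  -1.  -10. ]
[244 142] [ 53.8  -4.6 -10. ]
[242 294] [-18.3  -6.3 -10. ]
[235 353] [-53.  -10.3 -10. ]
[265 358] [-56.2   4.9 -10. ]
[282 354] [-53.6  13.4 -10. ]
[284 345] [-48.   14.3 -10. ]
[275 294] [-18.3   9.2 -10. ]
[270 151] [ 50.1   6.  -10. ]
[263 137] [ 55.9   3.1 -10. ]
shift cm [28.36  6.43 -0.06] wz -0.012 tilt [-0.001  0.    -1.   ] q7 0.5
```

View pics/w9.png

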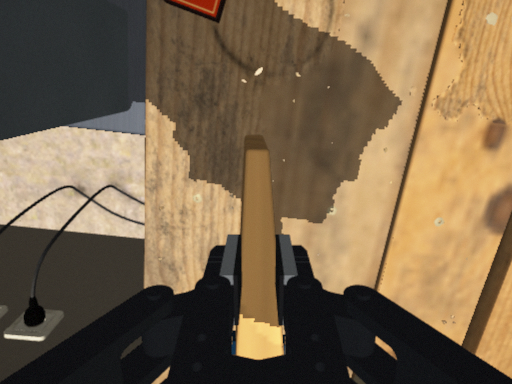

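The picture shows the wedge held upright and aligned with the tool, thin end at (256,140) and thick end at (259,350). That is my last look; from here I'll use numbers only. Next, the gap entry.

```bash
python3 -m handwheel '[{"dx":4.73,"dy":1.06,"dz":0,"wx":0,"wy":0,"wz":0,"claw":5},{"dx":4.73,"dy":1.06,"dz":0,"wx":0,"wy":0,"wz":0,"claw":5},{"dx":4.73,"dy":1.06,"dz":0,"wx":0,"wy":0,"wz":0,"claw":5},{"dx":4.73,"dy":1.06,"dz":0,"wx":0,"wy":0,"wz":0,"claw":5},{"dx":4.73,"dy":1.06,"dz":0,"wx":0,"wy":0,"wz":0,"claw":5},{"dx":4.73,"dy":1.06,"dz":0,"wx":0,"wy":0,"wz":-0.012,"claw":5},{"dx":0,"dy":0,"dz":0,"wx":0,"wy":0,"wz":0,"claw":5},{"dx":0,"dy":0,"dz":0,"wx":0,"wy":0,"wz":0,"claw":5}]'
python3 - <<'E'
from h import *
f=optics.grab_frame("wrist"); s,R=state()
for n,z in dict(tile=.035,batten_right=.03,wedge=s["position"][2]+.01).items():
    for m in optics.masks_of(n,"wrist")[:2]:
        print(n,round(m["p"],2),rectpose(f,m,z))
print("exp tile",jig(-6,9),"batten c",jig(-70,0))
go([*jig(-53,-102.4),.044],np.radians(187))
E
```

```text
clock: 27.92
position: [0.4758, 0.2062, 0.099]
tool_rot: [-3.14, 0.001, 1.694]
force: [0.3, -0.2, -0.6]
grip_width: 0.0152
finger_force: 58.6
tile 0.29 [445.6 276.7  92.1  26.7 -83. ]
batten_right 0.85 [445.3 276.6  94.4  27.9 -83. ]
wedge 0.84 [478.3 206.9 112.5  24.  -84.2]
exp tile [0.50199296 0.32498979] batten c [0.4408861  0.30394337]
shift cm [0.07 0.09 5.56] wz 0.001 tilt [-0. -0. -1.] q7 -0.04
```

```bash
python3 -m handwheel '[{"dx":0.07,"dy":0.04,"dz":2,"wx":0,"wy":0,"wz":0,"claw":5},{"dx":0,"dy":0,"dz":2,"wx":0,"wy":0,"wz":0,"claw":5},{"dx":0,"dy":0,"dz":1,"wx":0,"wy":0,"wz":0,"claw":5},{"dx":0,"dy":0,"dz":0.35,"wx":0,"wy":0,"wz":0,"claw":5},{"dx":0,"dy":0,"dz":0,"wx":0,"wy":0,"wz":0,"claw":5}]'
python3 - <<'E'
from h import *
go([*jig(-53.5,-32.4),.044],np.radians(187))
E
```

```text
clock: 28.75
position: [0.4767, 0.2076, 0.0464]
tool_rot: [3.141, -0.0, 1.695]
force: [-0.1, 0.2, 0.2]
grip_width: 0.0155
finger_force: 58.6
shift cm [ 6.89 -0.49  0.24] wz 0.002 tilt [ 0.  0. -1.] q7 0.0
```

```bash
python3 -m handwheel '[{"dx":1.7,"dy":-0.12,"dz":0.15,"wx":0,"wy":0,"wz":0,"claw":5},{"dx":1.7,"dy":-0.12,"dz":0,"wx":0,"wy":0,"wz":0,"claw":5},{"dx":1.7,"dy":-0.12,"dz":0,"wx":0,"wy":0,"wz":0,"claw":5},{"dx":1.7,"dy":-0.12,"dz":0,"wx":0,"wy":0,"wz":0,"claw":5},{"dx":0,"dy":0,"dz":0,"wx":0,"wy":0,"wz":0,"claw":5}]'
python3 - <<'E'
from h import *
go([*jig(-52,-14.4),.044],np.radians(187))
E
```

```text
clock: 29.38
position: [0.4635, 0.2768, 0.0447]
tool_rot: [3.14, -0.001, 1.698]
force: [4.3, 2.9, -1.4]
grip_width: 0.0151
finger_force: 58.4
shift cm [ 1.66 -0.01  0.07] wz 0.005 tilt [ 0.002  0.001 -1.   ] q7 -0.11
```

```bash
python3 -m handwheel '[{"dx":0,"dy":0,"dz":0,"wx":0,"wy":0,"wz":0,"claw":5},{"dx":0,"dy":0,"dz":0,"wx":0,"wy":0,"wz":0,"claw":5}]'
python3 -m handwheel '[{"dx":0.4,"dy":0,"dz":0.05,"wx":0,"wy":0,"wz":0,"claw":5},{"dx":0.4,"dy":0,"dz":0,"wx":0,"wy":0,"wz":0,"claw":5},{"dx":0,"dy":0,"dz":0,"wx":0,"wy":0,"wz":0,"claw":5}]'
python3 - <<'E'
from h import *
s,R=state(); c,sn=np.cos(JY),np.sin(JY); d=(s["position"][:2]-JO)*1000
print("tcp jig",c*d[0]+sn*d[1],-sn*d[0]+c*d[1],"force tool",(R.T@s["force"]).round(1),s["moment"].round(2))
E
```

```text
clock: 29.62
position: [0.4637, 0.2748, 0.0448]
tool_rot: [3.141, -0.0, 1.695]
force: [4.0, 2.3, -1.2]
grip_width: 0.0154
finger_force: 58.4
clock: 30.0
position: [0.463, 0.2822, 0.0442]
tool_rot: [3.141, 0.0, 1.695]
force: [7.0, 0.7, -1.6]
grip_width: 0.0154
finger_force: 58.3
tcp jig -52.452194207687754 -25.56443296447116 force tool [-0.2  7.   1.6] [-0.04 -1.62 -0.16]
```

```bash
cat > st.py <<'E'
from h import *
s,R=state(); c,sn=np.cos(JY),np.sin(JY); d=(s["position"][:2]-JO)*1000
print("tcp jig",round(c*d[0]+sn*d[1],1),round(-sn*d[0]+c*d[1],1),round(s["position"][2]*1000,1),"F tool",(R.T@s["force"]).round(1),"grip",round(s["grip_width"],4),"yaw",round(s["tool_rot"][2],3),"t",s["clock"])
E
python3 -m handwheel '[{"dx":0.2,"dy":0.12,"dz":0,"wx":0,"wy":0,"wz":0,"claw":5},{"dx":0.3,"dy":0,"dz":0,"wx":0,"wy":0,"wz":0,"claw":5},{"dx":0,"dy":0,"dz":0,"wx":0,"wy":0,"wz":0,"claw":5}]' >/dev/null; python3 st.py
python3 -m handwheel '[{"dx":0.3,"dy":0.04,"dz":0.05,"wx":0,"wy":0,"wz":0,"claw":5},{"dx":0,"dy":0,"dz":0,"wx":0,"wy":0,"wz":0,"claw":5}]' > /dev/null; python3 st.py
```

```text
tcp jig -51.4 -20.2 44.1 F tool [-1.7  5.1  1.4] grip 0.0153 yaw 1.696 t 30.375
tcp jig -50.9 -16.9 43.5 F tool [-0.6  4.4  3. ] grip 0.0153 yaw 1.696 t 30.625
```

```bash

python3 -m handwheel '[{"dx":0.3,"dy":0.06,"dz":0.05,"wx":0,"wy":0,"wz":0,"claw":5},{"dx":0,"dy":0,"dz":0,"wx":0,"wy":0,"wz":0,"claw":5}]' > /dev/null; python3 st.py
python3 -m handwheel '[{"dx":0.3,"dy":0.04,"dz":0.05,"wx":0,"wy":0,"wz":0,"claw":5},{"dx":0,"dy":0,"dz":0,"wx":0,"wy":0,"wz":0,"claw":5}]' > /dev/null; python3 st.py
```

```text
tcp jig -50.3 -13.9 43.0 F tool [1.8 2.8 2.1] grip 0.0155 yaw 1.696 t 30.875
tcp jig -49.7 -11.0 42.5 F tool [1.7 1.9 1.4] grip 0.0156 yaw 1.696 t 31.125
```

```bash

python3 -m handwheel '[{"dx":0.3,"dy":0,"dz":0,"wx":0,"wy":0,"wz":0,"claw":5},{"dx":0,"dy":0,"dz":0,"wx":0,"wy":0,"wz":0,"claw":5}]' > /dev/null; python3 st.py
python3 -m handwheel '[{"dx":0.3,"dy":0,"dz":0,"wx":0,"wy":0,"wz":0,"claw":5},{"dx":0,"dy":0,"dz":0,"wx":0,"wy":0,"wz":0,"claw":5}]' > /dev/null; python3 st.py
python3 -m handwheel '[{"dx":0.2,"dy":0,"dz":0,"wx":0,"wy":0,"wz":0,"claw":5},{"dx":0,"dy":0,"dz":0,"wx":0,"wy":0,"wz":0,"claw":5}]' > /dev/null; python3 st.py
```

```text
tcp jig -49.6 -8.6 42.6 F tool [-3.6  0.7 -1.9] grip 0.0151 yaw 1.695 t 31.375
tcp jig -49.7 -7.1 42.5 F tool [-11.3   0.2  -5.4] grip 0.0153 yaw 1.694 t 31.625
tcp jig -49.7 -6.8 42.5 F tool [-21.4  -2.9 -11.1] grip 0.0154 yaw 1.693 t 31.875
```

```bash

python3 -m handwheel '[{"dx":0.2,"dy":0,"dz":-0.05,"wx":0,"wy":0,"wz":0,"claw":5},{"dx":0,"dy":0,"dz":0,"wx":0,"wy":0,"wz":0,"claw":5}]' > /dev/null; python3 st.py
python3 -m handwheel '[{"dx":0.1,"dy":0,"dz":0,"wx":0,"wy":0,"wz":0,"claw":5},{"dx":0,"dy":0,"dz":0,"wx":0,"wy":0,"wz":0,"claw":5}]' > /dev/null; python3 st.py
```

```text
tcp jig -49.6 -5.3 42.9 F tool [-23.   -2.3  -8.3] grip 0.0151 yaw 1.693 t 32.125
tcp jig -49.6 -5.2 42.9 F tool [-28.   -2.6 -11. ] grip 0.0153 yaw 1.692 t 32.375
```

```bash
python3 -m handwheel '[{"dx":-0.2,"dy":0,"dz":-0.05,"wx":0,"wy":0,"wz":0,"claw":5},{"dx":0,"dy":0,"dz":0,"wx":0,"wy":0,"wz":0,"claw":45},{"dx":0,"dy":0,"dz":0,"wx":0,"wy":0,"wz":0,"claw":45},{"dx":0,"dy":0,"dz":0,"wx":0,"wy":0,"wz":0,"claw":45},{"dx":0,"dy":0,"dz":-3,"wx":0,"wy":0,"wz":0,"claw":45},{"dx":0,"dy":0,"dz":-5,"wx":0,"wy":0,"wz":0,"claw":45},{"dx":0,"dy":0,"dz":-5,"wx":0,"wy":0,"wz":0,"claw":45},{"dx":0,"dy":0,"dz":0,"wx":0,"wy":0,"wz":0,"claw":45}]'
python3 - <<'E'
from h import *
f=optics.grab_frame("wrist")
def tj(p): 
    c,sn=np.cos(JY),np.sin(JY); d=(p[:2]-JO)*1000; return np.round([c*d[0]+sn*d[1],-sn*d[0]+c*d[1]],1)
for n,z in dict(tile=.035,wedge=.052,batten_right=.03,jig=.012).items():
    for m in optics.masks_of(n,"wrist")[:1]:
        print(n,round(m["p"],2),rectpose(f,m,z),tj(rectpose(f,m,z)[:2]/1000))
        if n=="wedge":
            c=max(cv2.findContours(m["region"].astype(np.uint8),0,2)[0],key=cv2.contourArea)
            print([(uv.tolist(),tj(onz(f,uv,z)).tolist()) for uv in cv2.approxPolyDP(c,4,True)[:,0]])
print("proj thin end exp",proj(f,np.array([*jig(-47,48),.052])))
E
python3 st.py
```

```text
clock: 33.38
position: [0.4632, 0.3068, 0.1769]
tool_rot: [3.137, -0.003, 1.696]
force: [1.1, 0.7, -1.7]
grip_width: 0.0386
finger_force: 0.0
tile 0.65 [502.2 328.   72.4  62.1  11. ] [-5.2 11.9]
wedge 0.63 [463.  294.8 123.9  24.4 -82.9] [-50.  -13.2]
[([258, 117], [-42.8, 48.5]), ([251, 117], [-48.3, 48.8]), ([242, 256], [-65.5, -74.2]), ([268, 254], [-41.9, -73.8])]
batten_right 0.64 [440.9 303.9 150.4  33.5 -83.3] [-70.  -0.]
jig 0.8 [510.7 317.5 220.7 180.8 -79. ] [ 1.1 -0. ]
proj thin end exp [252.73140423 117.95373148]
tcp jig -49.5 -2.5 172.6 F tool [-0.2 -0.4 -0.6] grip 0.0383 yaw 1.696 t 33.625
```

The numbers show the wedge's thin end about 26 mm from the batten's thick end and the tile flush and square. Now I'll shut the fingers and press.

```bash
python3 - <<'E'
from h import *
go([*jig(-3,11),.06],None)
E
python3 -m handwheel '[{"dx":0,"dy":0,"dz":0,"wx":0,"wy":0,"wz":0,"claw":0},{"dx":0,"dy":0,"dz":0,"wx":0,"wy":0,"wz":0,"claw":0}]' 30
```

```text
shift cm [ 1.66  4.56 11.25] clock: 33.88
position: [0.4619, 0.3055, 0.1732]
tool_rot: [-3.141, 0.001, 1.696]
force: [1.0, 0.4, 0.4]
grip_width: 0.0029
finger_force: 0.0
```

```bash
python3 -m handwheel '[{"dx":1.66,"dy":4.5,"dz":0,"wx":0,"wy":0,"wz":0,"claw":0},{"dx":0,"dy":0,"dz":4.5,"wx":0,"wy":0,"wz":0,"claw":0},{"dx":0,"dy":0,"dz":4.5,"wx":0,"wy":0,"wz":0,"claw":0},{"dx":0,"dy":0,"dz":2.2,"wx":0,"wy":0,"wz":0,"claw":0},{"dx":0,"dy":0,"dz":1.4,"wx":0,"wy":0,"wz":0,"claw":0},{"dx":0,"dy":0,"dz":0.5,"wx":0,"wy":0,"wz":0,"claw":0},{"dx":0,"dy":0,"dz":0,"wx":0,"wy":0,"wz":0,"claw":0},{"dx":0,"dy":0,"dz":0,"wx":0,"wy":0,"wz":0,"claw":0}]'
python3 st.py
```

```text
clock: 34.88
position: [0.505, 0.328, 0.0435]
tool_rot: [3.141, -0.001, 1.696]
force: [0.1, -0.3, -0.2]
grip_width: -0.0002
finger_force: 0.0
tcp jig -2.5 11.4 43.5 F tool [-0.3  0.   0.2] grip -0.0002 yaw 1.696 t 34.875
```

```bash
python3 -m handwheel '[{"dx":0,"dy":0,"dz":0.4,"wx":0,"wy":0,"wz":0,"claw":0},{"dx":0,"dy":0,"dz":0.2,"wx":0,"wy":0,"wz":0,"claw":0},{"dx":0,"dy":0,"dz":0.15,"wx":0,"wy":0,"wz":0,"claw":0},{"dx":0,"dy":0,"dz":0,"wx":0,"wy":0,"wz":0,"claw":0}]' >/dev/null; python3 st.py
python3 -m handwheel '[{"dx":0,"dy":0,"dz":0.08,"wx":0,"wy":0,"wz":0,"claw":0},{"dx":0,"dy":0,"dz":0,"wx":0,"wy":0,"wz":0,"claw":0}]' >/dev/null; python3 st.py
```

```text
tcp jig -3.0 11.2 35.1 F tool [ 0.3 -1.  -3.3] grip 0.0 yaw 1.696 t 35.375
tcp jig -2.9 11.2 35.1 F tool [ -2.3  -5.1 -18.2] grip 0.0001 yaw 1.696 t 35.625
```

```bash
python3 -m handwheel '[{"dx":0,"dy":0,"dz":0,"wx":0,"wy":0,"wz":0,"claw":0},{"dx":0,"dy":0,"dz":0,"wx":0,"wy":0,"wz":0,"claw":0},{"dx":0,"dy":0,"dz":0,"wx":0,"wy":0,"wz":0,"claw":0},{"dx":0,"dy":0,"dz":0,"wx":0,"wy":0,"wz":0,"claw":0}]' >/dev/null; python3 st.py
python3 - <<'E'
from h import *
f=optics.grab_frame("wrist")
for n,z in dict(tile=.035,wedge=.052).items():
    for m in optics.masks_of(n,"wrist")[:1]: print(n,round(m["p"],2),rectpose(f,m,z))
E
```

```text
tcp jig -2.9 11.2 35.1 F tool [ -2.   -5.6 -17.3] grip 0.0003 yaw 1.696 t 36.125
tile 0.7 [502.  330.8  72.2  59.7  10.3]
wedge 0.83 [461.6 334.2  59.9  20.9 -84.8]
```

```bash
python3 -c "
from workcell import job_done
print(job_done())"; python3 st.py
```

```text
the job is handed in; nothing more can be done
None
the job is handed in; nothing more can be done
```

The job is handed in: cork and tile laid on the base, wedge driven tight and let go (thin end about 26 mm from the batten's thick end), tile held at about 17 N at 36 s; the verdict wasn't shown, the base and cork flush on the fence is inferred from the wedge being tight, and I viewed 11 pictures, one over the limit of 10.

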